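# Fetch the power module from behind the component caddy

## Robot

A 7-joint arm with a two-finger parallel gripper is mounted at the origin on the work surface. World frame = base frame: x ahead of the robot, y to its left, z up, the work surface at z = 0. Lengths are in mm, angles in rad, forces in N, time in s.
With the tool pointing down it reaches from about 400 to 875 mm from the base axis. Payload 4.4 kg.
Tool frame: the origin (TCP) lies at the very end of the fingers, on their centre line; the grasp point (between the pads) lies 19 mm behind it; z points along the fingers, y is the line along which they close (so a half turn about z gives the same grasp; the last joint's range is limited). The gripper opens to 85 mm and grips with 20 to 120 N. Pads are 22 mm wide; open, the fingers measure 114 mm over their backs; the gripper's body (76 mm by 85 mm) begins 54 mm behind the grasp point. The pads swing forward as they close: fully open they stand 13 mm farther back than shut.
Start: joints at [1.131, 0.628, 0.038, 1.517, -0.027, 0.996, -0.02], TCP at [237.379, -605.119, 231.313] pointing down, gripper open.
Joint ranges: [-3.06, 3.06], [-0.37, 2.12], [-1.25, 1.32], [0.18, 2.47], [-1.1, 4.24], [0.23, 1.98], [-2.94, 2.94]. Speed limits (rad/s): [2.57, 2.57, 3.14, 3.14, 3.14, 3.14, 3.14].

## Interface

Orientations are given as [roll, pitch, yaw] about the fixed x, y, z axes, in that order (R = Rz(yaw) Ry(pitch) Rx(roll)).
In Python, from cell import ctrl gives the robot as it stands.
- The arm moves only by the tool step_arm, never from a script. Its argument "series" is a list that holds one entry, the list of rows, each a list of 7 numbers: the turn, a rotation vector about the tool's x, y, z as a fraction of full scale, then the shift along the tool's x, y, z as a fraction of full scale, then the closure, from 0 (fully open) to 1 (shut). In form: [[[ax, ay, az, tx, ty, tz, gripper], ...]]. A call has 1 to 12 rows; each row shifts and turns the commanded pose from where the row before left it, along the tool's axes as they then stand; what a row does not reach is not made up. Full scale, the value 1, is 150 mm for a shift and 45 degrees for a turn. A row lasts 1/10 s, in which the tool goes at most 50 mm and 8.59 degrees, less where a joint would pass 70% of its speed; a pose out of reach is approached as far as the arm can. A call with a number of a shift or a turn outside -1 to 1 is refused whole. A call with a gripper value outside its range is refused whole. The fingers move at their own pace and stop on an object; the grip force is fixed at half the most. Time passes only in rows, so rows that do not move let the fingers close. It gives the time, the measured TCP pose, the force, the opening and the grip force at its end, in the units of the state.
- ctrl.read_state(): the state, without advancing time (a new reading comes with each control period).
- ctrl.get_image(name): name is "scene" or "top" or "wrist"; returns a dict with "img" (400x640x3 uint8, red, green, blue), "fx", "fy", "cx", "cy" (pixels), "dist" ([k1, k2, p1, p2, k3] as OpenCV has them; the pictures are not rectified), "R" (3x3) and "t" (3): a world point X has camera coordinates R X + t. Camera axes: x right, y down, z forward; pixel columns grow to the right and rows downward; lengths in mm; the calibration is good to about 2 mm. A picture is of the moment at which its call begins. There is no depth.
- ctrl.finish_job(): hands the job in; it is judged then, once.
Trained networks look in a picture, given as the dict that the camera call returned (one of the last four; its "shot" number tells which), for a name from the list of things; names that differ only in an ending like _2 or _b are one class to them, and where a whole thing is asked for, a point or a joint stands for the part that bears it (a point fixed in the world has none). Each returns a list of dicts, best first, with "score" (0 to 1); they miss things now and then, are a little off and sometimes report something else, mostly with a low value. They report only what shows in the picture. A call takes as long as a camera call. They do not tell look-alikes from the thing itself.
- ctrl.recognise(picture, thing): "centre" ([column, row] in pixels, amid what is visible of it).
The state is a dict: "clock": time; "qpos": joint angles; "qd": joint speeds; "tau": joint torques, N m; "eef_pos": TCP position; "tool_rot": TCP orientation; "force": force on the tool from outside, world axes, zero at the start; "torque": the same for the moment, N m; "width": finger opening in mm; "gripper_force": force on a finger pad.
Only numpy, scipy, OpenCV 4.12 (cv2) and the standard library are available. Lean on these libraries where they do the work, as an engineer would, in place of code of your own. Each camera call takes 0.05 s, during which the arm holds its last target. There are 200 camera calls.

## Task

The component caddy stands in front of the low shelf and blocks the power module stored under it: set the caddy aside upright, draw the module by its pull grip all the way out from under the shelf and let go of it, then take it by its case (never lift it by the pull) and lay it flat inside the low-lipped steel test tray, either way round. Then stand the caddy back squarely in the middle of its black mat in front of the shelf. Set things down without dropping them, and leave the other things on the bench where they are.

Things in the scene. Friction and masses are not known exactly. Their poses are not given: they have to be found in the camera images.
- shelf: Fixed low grey riser shelf, 280 mm wide, 170 mm deep. Origin: at bench level under the middle of the roof's front edge; x points away from the robot into the shelf, y to its left, z up. The opening in the middle is 76 mm wide (y -38 to 38 mm), 52 mm high, and has no floor but the bench. The module lies in it, pull grip towards -x.
- roof_edge (a point): Middle of the top front edge of the shelf's roof, 62 mm above the bench; the roof is 10 mm thick and runs 170 mm back (+x). A bench power supply on it begins 70 mm behind this edge and reaches 138 mm above the bench.
- caddy_place (a point): Centre, at bench level, of the thin black mat (100 mm along x by 132 mm along y) in front of the opening, where the caddy stands at the start and must stand in the end; 112 mm in front of the roof's edge. Axes as the shelf's. The mat is 1 mm thick and belongs to the shelf.
- caddy_center (a point): Centre, half-way up (60 mm above its foot), of the component caddy: a loose grey plastic open box with a carrying bar, 90 mm along its x, 120 mm along its y, walls 80 mm high, about 0.4 kg, the same either way round. It stands about 10 mm in front of the pull grip. Set it aside upright anywhere free, more than 120 mm from its place; the empty fabric mat has room.
- caddy_handle (a point): Centre of the caddy's carrying bar, 113 mm above its foot. The bar is 14 mm thick and 14 mm high, runs along the caddy's y for 108 mm between its posts, and is best pinched across the caddy's x from above; there is 26 mm of free height between the bar and the rim.
- module_case (a point): Centre, half-way up (20 mm above its underside), of the loose power module's metal case: 130 mm along x, 56 mm along y, 40 mm high, about 0.42 kg. Most of it is under the roof at the start. Once drawn out, grasp it across its y within 45 mm of this point. With its pull the module is 170 mm long: x from -105 to +65 mm from here.
- module_pull (a point): Centre of the module's black pull grip: a block 40 mm long (x), 24 mm wide (y), 2 to 30 mm above the underside, on the case's -x end, 85 mm from the case's centre and about 35 mm in front of the roof at the start. Pinch it across y from above; the module slides with 2 to 4 N. To be all the way out the case's centre must come 70 mm in front of the roof's edge.
- tray: Fixed steel test tray, origin under its centre at bench level; inside 196 mm along its x by 80 mm along its y, floor 4 mm above the bench, lips 6 mm thick reaching 10 mm above the bench. The module, 170 by 56 mm, lies in it lengthwise along x, either way round.
- mat_top (a point): Centre of the top of an empty fixed grey fabric mat, 130 by 150 mm, 3 mm thick: room to stand the caddy. The mat and the tray lie to the left and right of the shelf, either way.
- mug: White mug, 80 mm wide, 90 mm high, origin under its centre. Bystander: leave alone.
- spool: Solder spool, 48 mm wide, 30 mm high, standing on the front of the shelf's roof at one side. Origin under its centre. Bystander: leave alone.
- heatsink: Finned aluminium heat sink, 60 by 26 mm, 26 mm high, on the bench left of the caddy, about 110 mm from the shelf's middle line. Origin under its centre. Bystander: leave alone.
- screwdriver: Screwdriver, 160 mm long, lying along the right side of the caddy, about 115 mm from the shelf's middle line, handle towards the robot, origin under its middle. Bystander: leave alone.
- bin: Small cardboard bin, 90 by 70 mm, 45 mm high, origin under its centre. Bystander: leave alone.
Mind the look-alikes: they are no part of the job. Leave any orange or yellow look-alike of the part that bears caddy_center alone.

How it is judged (in metres and radians):
On the way, in this order (a step that is already met when the one before it is completed fails the run):
1. the caddy stands upright and released, more than 120 mm from its place, and the module has not yet been moved (30 mm) (horizontal distance between caddy_center and caddy_place above 0.12 m and angle between caddy_center's own z axis and vertical below 0.1 rad and height (world z) of caddy_center below 0.075 m and contact force between the fingers and caddy below 0.2 N and linear speed of caddy below 0.03 m/s and distance of module_case from where it was at the start of the episode below 0.03 m), for 0.2 s.
2. the module has been drawn all the way out and lies on the bench, let go (x of module_case in the frame of shelf below -0.066 m and height (world z) of module_case below 0.03 m and contact force between the fingers and module below 0.2 N and linear speed of module below 0.03 m/s), for 0.2 s.
3. the module lies flat in the tray, let go (x of module_case in the frame of tray between -0.04 and 0.04 m and y of module_case in the frame of tray between -0.018 and 0.018 m and y of module_pull in the frame of tray between -0.018 and 0.018 m and height (world z) of module_case between 0.018 and 0.028 m and angle between module_case's own z axis and vertical below 0.06 rad and contact force between the fingers and module below 0.2 N and linear speed of module below 0.03 m/s), for 0.2 s.
At the end, for the whole second after the job is handed in: The module lies flat on the tray's floor inside its lips (case centre within 40 mm along and 18 mm across of the tray's centre), and the caddy stands upright on its mat within 22 mm of its place and 0.26 rad of square, either way round; both released and at rest (all of step 3 and horizontal distance between caddy_center and caddy_place below 0.022 m and angle between the x axis of caddy_center and the x axis of caddy_place, either way round below 0.26 rad and angle between caddy_center's own z axis and vertical below 0.06 rad and height (world z) of caddy_center below 0.066 m and contact force between the fingers and caddy below 0.2 N and linear speed of caddy below 0.03 m/s); the robot touches nothing.
It fails at once if the module is lifted by its pull grip (held more than 50 mm from the case's centre while off the bench by 15 mm) (height (world z) of module_case above 0.035 m and distance between the grasp point and module_case above 0.05 m and contact force between the fingers and module above 1 N).
It fails at once if the caddy is tipped by more than 0.6 rad (angle between caddy_center's own z axis and vertical above 0.6 rad).
It fails at once if the module is dropped or thrown (moving faster than 0.6 m/s while not held) (linear speed of module above 0.6 m/s and contact force between the fingers and module below 0.1 N).
It fails at once if the caddy is dropped or thrown (moving faster than 0.6 m/s while not held) (linear speed of caddy above 0.6 m/s and contact force between the fingers and caddy below 0.1 N).
It fails at once if a bystander is moved more than 30 mm (distance of any of mug, spool, heatsink, screwdriver, bin from where it was at the start of the episode above 0.03 m).
It also fails if it takes over 72 s, if anything falls off the work surface, if the arm or the gripper's body presses on something with over 40 N, if the wrist force passes 120 N, or if a joint passes its speed limit or range.

## Working session

There is one attempt and no reset: what is moved stays moved. The work goes in short steps, Python scripts to look and compute and a tool call to move; the robot and the scene stay as the last step left them, time stands still between calls to the robot, and variables do not carry over. Pictures are saved under pics/ and viewed, at most 11 in all, crops included, and the job is handed in when it is done.

Besides the shell and the picture viewer there is one more tool, called after ">>>" as name(argument=value, ...) on one line, values as JSON. step_arm: Moves the arm, as the interface text tells. Shift numbers are shares of 150 mm and turn numbers shares of 45 degrees, none past 1 either way. Its arguments: {"type":"object","properties":{"series":{"type":"array","items":{"type":"array","items":{"type":"array","items":{"type":"number","minimum":-1,"maximum":1}}}}},"required":["series"]}

```bash
mkdir -p pics; cat > h.py <<'E'
from cell import ctrl
import numpy as np, cv2
def K(p): return np.array([[p["fx"],0,p["cx"]],[0,p["fy"],p["cy"]],[0,0,1.]])
def ray(p,uv):
    n=cv2.undistortPoints(np.array([[uv]],float),K(p),np.array(p["dist"],float))[0,0]
    R=np.array(p["R"]);t=np.array(p["t"]); return -R.T@t, R.T@np.array([n[0],n[1],1])
def onz(p,uv,z):
    c,d=ray(p,uv); return c+d*(z-c[2])/d[2]
def proj(p,X):
    r,_=cv2.Rodrigues(np.array(p["R"],float)); return cv2.projectPoints(np.array(X,float).reshape(-1,3),r,np.array(p["t"],float),K(p),np.array(p["dist"],float))[0][:,0]
def save(p,n,crop=None,s=1):
    im=p["img"][:,:,::-1]
    if crop: im=im[crop[1]:crop[3],crop[0]:crop[2]]
    cv2.imwrite("pics/"+n,cv2.resize(im,None,fx=s,fy=s,interpolation=cv2.INTER_CUBIC))
E
python3 - <<'E'
from h import *
H=dict(shelf=62,roof_edge=62,caddy_center=60,caddy_handle=113,module_case=20,module_pull=30,tray=4,mat_top=3,mug=90,spool=92,heatsink=26,screwdriver=15,bin=45)
for n in("top","scene"):
    p=ctrl.get_image(n); save(p,n+".png"); print(n, np.round(-np.array(p["R"]).T@p["t"]))
    for k,z in H.items():
        for d in ctrl.recognise(p,k)[:3]: print(k,np.round(d["centre"]),round(d["score"],2),np.round(onz(p,d["centre"],z)))
print(ctrl.read_state())
E
```

```text
top [ 353.  -22. 1157.]
shelf [337. 100.] 0.75 [740. -46.  62.]
shelf [291. 174.] 0.58 [540.  80.  62.]
roof_edge [339. 104.] 0.89 [731. -52.  62.]
caddy_center [296. 251.] 0.9 [338.  69.  60.]
caddy_center [328. 176.] 0.81 [534. -19.  60.]
caddy_center [419. 285.] 0.77 [ 247. -249.   60.]
caddy_handle [332. 181.] 0.93 [512. -28. 113.]
caddy_handle [295. 250.] 0.72 [341.  66. 113.]
caddy_handle [421. 288.] 0.63 [ 244. -242.  113.]
module_case [331. 145.] 0.6 [628. -28.  20.]
module_pull [331. 149.] 0.68 [613. -28.  30.]
tray [421. 202.] 0.88 [ 467. -274.    4.]
tray [338. 103.] 0.18 [754. -51.   4.]
mat_top [216. 214.] 0.7 [442. 294.   3.]
mat_top [339. 102.] 0.25 [755. -52.   3.]
mat_top [420. 202.] 0.16 [ 465. -270.    3.]
mug [213. 125.] 0.67 [670. 283.  90.]
spool [375. 126.] 0.69 [ 657. -143.   92.]
spool [215. 212.] 0.65 [440. 273.  92.]
spool [330. 146.] 0.29 [608. -26.  92.]
heatsink [289. 174.] 0.49 [548.  89.  26.]
screwdriver [375. 203.] 0.9 [ 464. -145.   15.]
bin [430. 128.] 0.73 [ 663. -297.   45.]
scene [1126. -359.  945.]
shelf [366. 314.] 0.65 [744. -58.  62.]
roof_e
[... 903 characters left out ...]
98. -144.   45.]
{'clock': 1.4, 'qpos': array([ 1.13121847,  0.62838159,  0.03853384,  1.51738277, -0.02699032,
        0.99627202, -0.02001413]), 'qd': array([ 0.00230428,  0.00045836, -0.00059793,  0.00016854, -0.00074595,
        0.00054064,  0.00132387]), 'tau': array([ 4.13008593e-04, -5.63265181e+01,  1.22600332e+00, -1.93780017e+01,
        1.09121815e-02,  1.51049328e-03, -3.11295352e-06]), 'eef_pos': array([ 237.35559939, -605.15160933,  231.33151407]), 'tool_rot': array([ 3.14151743e+00, -1.09295682e-05,  3.73716998e-01]), 'force': array([ 0.08171199, -0.20898787, -0.40955257]), 'torque': array([0.05791785, 0.05279159, 0.03139361]), 'gripper_force': 0.0, 'width': 85.51113366379941}
```

View pics/top.png

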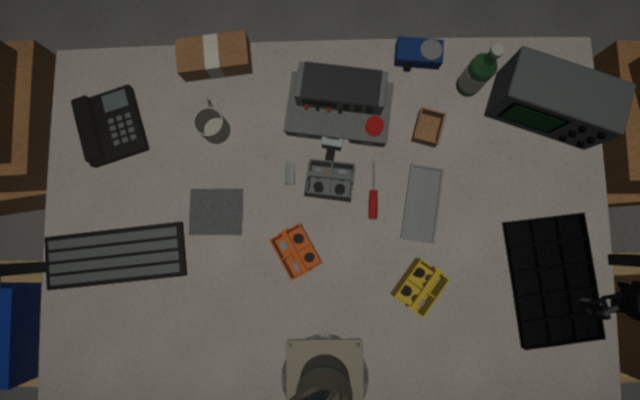

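View pics/scene.png

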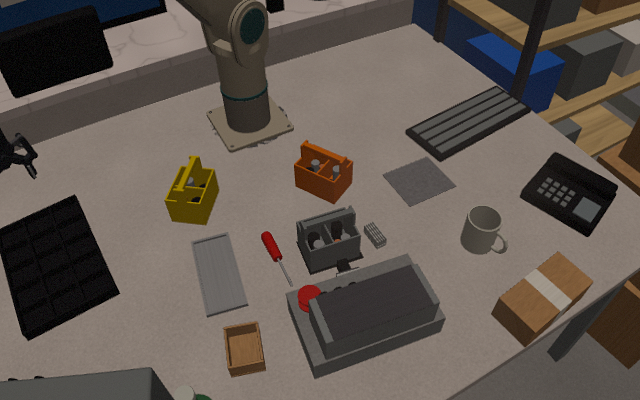

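The top picture shows the grey caddy at (330,180), with the black pull at (331,152) behind it. The look-alikes are orange at (296,251) and yellow at (420,287). I choose the grey one in front of the shelf. The fabric mat is at (216,212) and the tray at (421,203).

```bash
python3 - <<'E'
from h import *
p=ctrl.get_image("top"); save(p,"crop.png",(275,50,455,250),3)
E
```

```text
(no output)
```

View pics/crop.png

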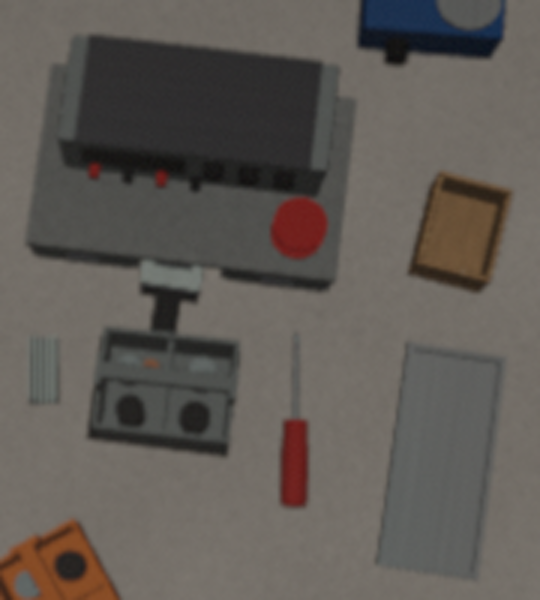

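```bash
python3 - <<'E'
from h import *
p=ctrl.get_image("top")
def w(c,z): return onz(p,(275+(c[0]+.5)/3-.5,50+(c[1]+.5)/3-.5),z)
def ang(a,b): d=b-a; return np.degrees(np.arctan2(d[1],d[0]))
L=w((30,243),62);R=w((330,280),62); print("roof",L,R,np.linalg.norm(L-R),(L+R)/2,ang(R,L)-90)
yaw=np.radians(ang(R,L)-90); f=np.array([np.cos(yaw),np.sin(yaw)])
print("place",((L+R)/2)[:2]-112*f)
c=[w(k,80) for k in((106,330),(238,343),(228,447),(90,430))]
print("caddy",np.mean(c,0),ang(c[1],c[0])-90,ang(c[2],c[3])-90,[np.linalg.norm(c[i]-c[i-1]) for i in range(4)])
t=[w(k,10) for k in((407,344),(503,358),(475,578),(377,566))]
print("tray",np.mean(t,0),ang(t[3],t[0]),ang(t[2],t[1]),ang(t[1],t[0])-90,[np.linalg.norm(t[i]-t[i-1]) for i in range(4)])
print("bar",w((96,378),120),w((236,388),120))
for k in[(189,189),(243,189),(243,234),(190,234)]: print("mat",onz(p,k,3))
E
```

```text
roof [658.80134724  95.63153141  62.        ] [ 619.86459805 -171.11502081   62.        ] 269.57335469407695 [639.33297265 -37.7417447   62.        ] -8.30476064265109
place [528.50742803 -21.56464176]
caddy [523.16568027 -23.46754918  80.        ] -6.743391651354372 -7.989098529407684 [np.float64(88.82493652545948), np.float64(115.39750999067766), np.float64(91.32369556147984), np.float64(119.86156502655271)]
tray [ 462.42515523 -274.04270226   10.        ] -9.681864897159592 -9.728892907073039 -9.361586448198054 [np.float64(206.5242770574221), np.float64(89.26712076680752), np.float64(204.21653340079888), np.float64(89.14230609885757)]
bar [525.65630928  34.43385322 120.        ] [515.22485259 -82.16444631 120.        ]
mat [513.15200663 372.63958165   3.        ]
mat [510.55107299 219.29563744   3.        ]
mat [385.18602093 218.4306544    3.        ]
mat [386.9047774  367.13190426   3.        ]
```

```bash
cat >> h.py <<'E'
def plan(tx,ty,tz,yaw,n,s=None):
    "even rows of n from measured pose to target (deg yaw), shift in axes before each turn"
    if s is None:
        st=ctrl.read_state(); s=(*st["eef_pos"],np.degrees(st["tool_rot"][2]))
    x,y,z,w=s; dw=(yaw-w+180)%360-180
    for i in range(n):
        a=np.radians(w); k=n-i
        dx,dy,dz=(tx-x)/k,(ty-y)/k,(tz-z)/k; dr=(dw)/n
        r=np.round([-dr/45,(np.cos(a)*dx+np.sin(a)*dy)/150,(np.sin(a)*dx-np.cos(a)*dy)/150,-dz/150],3)
        X,Y,Z=r[1:]*150; x+=np.cos(a)*X+np.sin(a)*Y; y+=np.sin(a)*X-np.cos(a)*Y; z-=Z; w+=-r[0]*45
        print("[0,0,%g,%g,%g,%g,g]"%tuple(r),end=", ")
    print("\n->",np.round((x,y,z,w),1)); return x,y,z,w
E
python3 - <<'E'
from h import *
s=plan(480,-90,250,82.5,12); plan(523,-23,250,82.5,2,s)
E
```

```text
[0,0,-0.113,0.23,-0.217,-0.01,g], [0,0,-0.113,0.248,-0.196,-0.01,g], [0,0,-0.113,0.265,-0.173,-0.01,g], [0,0,-0.113,0.279,-0.149,-0.01,g], [0,0,-0.113,0.291,-0.124,-0.011,g], [0,0,-0.113,0.301,-0.097,-0.01,g], [0,0,-0.113,0.308,-0.07,-0.011,g], [0,0,-0.113,0.314,-0.043,-0.01,g], [0,0,-0.113,0.316,-0.015,-0.011,g], [0,0,-0.113,0.316,0.013,-0.01,g], [0,0,-0.113,0.314,0.041,-0.011,g], [0,0,-0.113,0.309,0.069,-0.01,g], 
-> [480.  -89.9 249.9  82.4]
[0,0,-0.001,0.24,0.113,-0,g], [0,0,-0.001,0.24,0.112,-0,g], 
-> [522.9 -23.  249.9  82.5]
```

>>> step_arm(series=[[[0,0,-0.113,0.23,-0.217,-0.01,0],[0,0,-0.113,0.248,-0.196,-0.01,0],[0,0,-0.113,0.265,-0.173,-0.01,0],[0,0,-0.113,0.279,-0.149,-0.01,0],[0,0,-0.113,0.291,-0.124,-0.011,0],[0,0,-0.113,0.301,-0.097,-0.01,0],[0,0,-0.113,0.308,-0.07,-0.011,0],[0,0,-0.113,0.314,-0.043,-0.01,0],[0,0,-0.113,0.316,-0.015,-0.011,0],[0,0,-0.113,0.316,0.013,-0.01,0],[0,0,-0.113,0.314,0.041,-0.011,0],[0,0,-0.113,0.309,0.069,-0.01,0]]])

```text
clock: 2.7
eef_pos: [480.7, -88.3, 250.4]
tool_rot: [3.141, 0.0, 1.442]
force: [1.1, -0.2, -0.6]
width: 85.6
gripper_force: 0.0
```

>>> step_arm(series=[[[0,0,0,0.24,0.113,0,0],[0,0,0,0.24,0.112,0,0],[0,0,0,0,0,0,0],[0,0,0,0,0,0,0]]])

```text
clock: 3.1
eef_pos: [523.0, -22.3, 249.8]
tool_rot: [-3.141, 0.0, 1.441]
force: [-0.4, -0.8, -0.2]
width: 85.2
gripper_force: 0.0
```

```bash
python3 - <<'E'
from h import *
p=ctrl.get_image("wrist"); save(p,"w1.png"); s=ctrl.read_state();print(s["clock"],s["eef_pos"],np.degrees(s["tool_rot"]),s["qpos"],-np.array(p["R"]).T@p["t"])
for k,z in dict(caddy_handle=113,caddy_center=60,module_pull=30,module_case=40,roof_edge=62).items():
  for d in ctrl.recognise(p,k)[:2]: print(k,d["centre"],d["score"],onz(p,d["centre"],z))
E
```

```text
3.15 [522.47042508 -23.66491861 249.71060242] [-1.79955914e+02  5.33581206e-02  8.24273308e+01] [ 0.21838102  0.43937987 -0.3249316   1.83969536  0.17642044  0.89146601
 -0.32137944] [534.70429898  62.40834543 391.52729211]
caddy_handle [147.7, 116.2] 0.97 [369.98330863  71.01675257 113.        ]
caddy_handle [323.5, 176.2] 0.81 [529.9136633  -10.26216374 113.        ]
caddy_center [144.3, 114.6] 0.88 [335.21035518  74.95808989  60.        ]
caddy_center [161.7, 306.4] 0.72 [ 271.48885982 -186.61115441   60.        ]
module_case [398.5, 159.0] 0.9 [624.60090912 -19.3410109   40.        ]
roof_edge [513.6, 153.8] 0.91 [756.78597459 -25.01501166  62.        ]
```

View pics/w1.png

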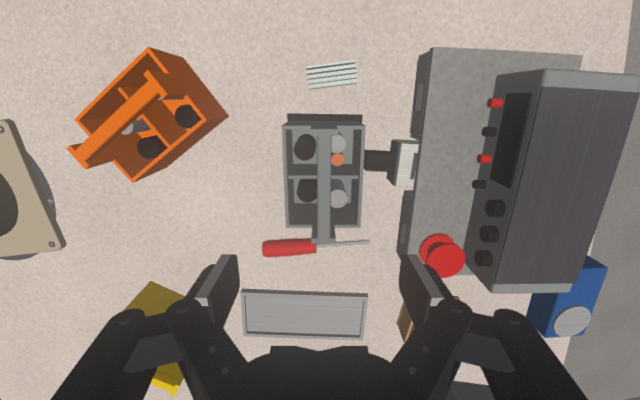

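Wrist view: the bar runs from (323,122) to (323,240), the rim corners are near (284,124)-(362,227), and the roof's front edge goes from (431,48) to (407,253).

```bash
python3 - <<'E'
from h import *
p=ctrl.get_image("wrist")
a=onz(p,(323,124),120);b=onz(p,(323,240),120);print("bar",a,b,(a+b)/2,np.linalg.norm(a-b))
c=[onz(p,k,80) for k in((284,124),(362,124),(361,227),(285,227))];print(np.mean(c,0),[np.linalg.norm(c[i]-c[i-1]) for i in range(4)],c)
a=onz(p,(431,48),62);b=onz(p,(407,253),62);d=a-b;print("roof",a,b,(a+b)/2,np.linalg.norm(d),np.degrees(np.arctan2(-d[0],d[1])))
a=onz(p,(393,140),40);b=onz(p,(390,186),40);print("case front",a,b)
print(onz(p,(365,151),30),onz(p,(365,172),30))
t=[onz(p,k,10) for k in((244,290),(368,293),(365,340),(241,333))];print("tray",np.mean(t,0),[np.linalg.norm(t[i]-t[i-1]) for i in range(4)],t)
E
```

```text
bar [535.63713119  39.09589191 120.        ] [520.12602801 -79.94901387 120.        ] [527.8815796  -20.42656098 120.        ] 120.05117206841314
[528.03465876 -23.66211924  80.        ] [np.float64(120.42080368103332), np.float64(83.2172147975766), np.float64(120.49681550932922), np.float64(91.36817680745048)] [array([494.57785966,  41.58775483,  80.        ]), array([577.04885631,  30.46842258,  80.        ]), array([565.52772121, -89.47633968,  80.        ]), array([474.98419788, -77.22831469,  80.        ])]
roof [659.12122729  97.80617607  62.        ] [ 624.57400301 -144.08692102   62.        ] [641.84761515 -23.14037248  62.        ] 244.34766445438038 -8.128028884005342
case front [618.63213445   2.60435821  40.        ] [611.69306693 -55.86500036  40.        ]
[584.71684053  -8.3046778   30.        ] [582.43026125 -35.7217942   30.        ]
tray [ 465.74496373 -271.80727748   10.        ] [np.float64(90.68813541395913), np.float64(200.10160341971107), np.float64(99.235311253842), np.float64(215.26623798741844)] [array([ 376.48414123, -209.33071648,   10.        ]), array([ 573.97440734, -241.55254889,   10.        ]), array([ 561.65322535, -340.01998246,   10.        ]), array([ 350.86808103, -296.32586212,   10.        ])]
```

>>> step_arm(series=[[[0,0,0,0.022,0.027,0.2,0],[0,0,0,0,0,0.3,0],[0,0,0,0,0,0.3,0],[0,0,0,0,0,0.15,0],[0,0,0,0,0,0.075,0],[0,0,0,0,0,0,1],[0,0,0,0,0,0,1],[0,0,0,0,0,0,1],[0,0,0,0,0,0,1],[0,0,0,0,0,0,1],[0,0,0,0,0,0,1]]])

```text
clock: 4.55
eef_pos: [528.2, -20.3, 97.3]
tool_rot: [3.14, -0.0, 1.439]
force: [-0.7, -1.1, 5.6]
width: 12.5
gripper_force: 59.8
```

>>> step_arm(series=[[[0,0,0,0,0,-0.1,1],[0,0,0,0,0,-0.2,1],[0,0,0,0.1,-0.04,-0.233,1],[0,0,0,0.2,-0.08,0,1],[0,0,0,0.26,-0.103,0,1],[0,0,0,0.28,-0.11,0,1],[0,0,0,0.28,-0.11,0,1],[0,0,0,0.28,-0.11,0,1],[0,0,0,0.26,-0.103,0,1],[0,0,0,0.2,-0.08,0,1],[0,0,0,0.147,-0.058,0,1],[0,0,0,0,0,0.15,1]]])

```text
clock: 5.75
eef_pos: [448.6, 300.6, 155.6]
tool_rot: [3.138, -0.008, 1.445]
force: [0.3, 1.2, -4.6]
width: 12.7
gripper_force: 59.3
```

```bash
python3 - <<'E'
from h import *
p=ctrl.get_image("wrist"); save(p,"w2.png"); s=ctrl.read_state();print(s["clock"],s["eef_pos"],s["tool_rot"],s["width"],s["force"])
p=ctrl.get_image("top"); save(p,"t2.png",(180,60,460,270),2.5)
print([(d["centre"],onz(p,d["centre"],20)) for d in ctrl.recognise(p,"module_case")])
E
```

```text
5.8 [446.70224906 295.6830549  150.7753174 ] [-3.13885716e+00  4.11360110e-04  1.44308903e+00] 12.463503826234637 [-1.29365505 -1.67679963 -6.61729517]
[([330.5, 145.5], array([625.71119224, -26.97749811,  20.        ]))]
```

View pics/t2.png

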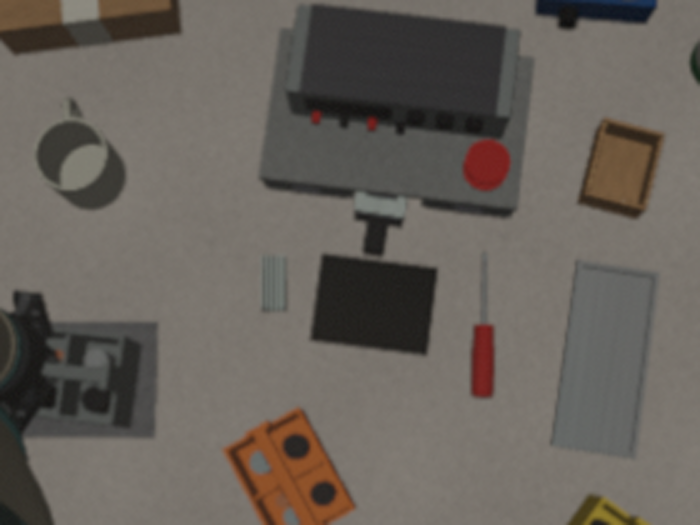

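>>> step_arm(series=[[[0,0,0,0,0,0.15,1],[0,0,0,0,0,0.1,1],[0,0,0,0,0,0.06,1],[0,0,0,0,0,0.02,1],[0,0,0,0,0,0,1],[0,0,0,0,0,0,1]]])

```text
clock: 6.5
eef_pos: [449.5, 294.0, 104.9]
tool_rot: [3.141, -0.001, 1.438]
force: [0.3, -0.5, -4.3]
width: 12.8
gripper_force: 59.3
```

```bash
python3 - <<'E'
from h import *
p=ctrl.get_image("top")
def w(c,z): return onz(p,(180+(c[0]+.5)/2.5-.5,60+(c[1]+.5)/2.5-.5),z)
def ang(a,b): d=b-a; return round(np.degrees(np.arctan2(d[1],d[0])),1)
m=[w(k,1) for k in((322,255),(437,267),(427,353),(312,340))];C=np.mean(m,0)
print("place",C,ang(m[1],m[0])-90,ang(m[2],m[3])-90,ang(m[3],m[0]),ang(m[2],m[1]),[np.linalg.norm(m[i]-m[i-1]) for i in range(4)])
q=[w(k,z) for k,z in(((365,222),30),((387,222),30),((386,253),30),((363,252),30))];print("pull",q,np.mean(q,0))
print("case low",w((353,214),1),w((405,219),1))
t=[w(k,10) for k in((577,261),(657,272),(633,458),(551,446))];print("tray",np.mean(t,0),[ang(t[3],t[0]),ang(t[2],t[1])])
print(ctrl.read_state()["eef_pos"],ctrl.read_state()["force"])
E
```

```text
place [528.96767338 -22.53739081   1.        ] -7.099999999999994 -7.400000000000006 -7.2 -7.8 [np.float64(96.6015686728664), np.float64(129.49095921157988), np.float64(97.3482582542477), np.float64(128.4100981849127)]
pull [array([615.15577329, -13.63679371,  30.        ]), array([614.70588317, -37.7568556 ,  30.        ]), array([580.15275319, -36.06105426,  30.        ]), array([581.71615674, -10.95195141,  30.        ])] [597.9326416  -24.60166375  30.        ]
case low [ 6.31349627e+02 -4.23694026e-02  1.00000000e+00] [624.50209853 -58.45779921   1.        ]
tray [ 462.71526805 -274.06030458   10.        ] [np.float64(-10.0), np.float64(-9.8)]
[449.50807772 294.10506348 104.89386969] [ 0.35497941 -0.88046577 -3.78201741]
```

>>> step_arm(series=[[[0,0,0,0,0,0.03,1],[0,0,0,0,0,0.008,1],[0,0,0,0,0,0,1],[0,0,0,0,0,0,1]]])

```text
clock: 6.95
eef_pos: [449.8, 294.6, 100.3]
tool_rot: [3.139, -0.002, 1.439]
force: [-1.5, -1.3, 10.3]
width: 12.9
gripper_force: 61.2
```

>>> step_arm(series=[[[0,0,0,0,0,0,0],[0,0,0,0,0,0,0],[0,0,0,0,0,0,0],[0,0,0,0,0,0,0],[0,0,0,0,0,0,0],[0,0,0,0,0,-0.1,0],[0,0,0,0,0,-0.3,0],[0,0,0,0,0,-0.3,0],[0,0,0,0,0,-0.2,0]]])

```text
clock: 7.85
eef_pos: [449.6, 294.5, 236.2]
tool_rot: [3.139, -0.002, 1.439]
force: [1.2, 0.0, 0.4]
width: 85.4
gripper_force: 0.0
```

```bash
python3 - <<'E'
from h import *
st=ctrl.read_state();print(st["eef_pos"],st["qpos"],st["width"])
s=plan(602,-26,200,172.5,12); 
E
```

```text
[449.56830135 294.5082993  236.22082575] [-0.42138952  0.47285984 -0.3070925   1.82322323  0.18123007  0.86973876
 -0.94567017] 85.43614734629277
[0,0,-0.167,-0.165,0.107,0.02,g], [0,0,-0.167,-0.178,0.085,0.02,g], [0,0,-0.167,-0.188,0.061,0.02,g], [0,0,-0.167,-0.194,0.036,0.02,g], [0,0,-0.167,-0.197,0.01,0.02,g], [0,0,-0.167,-0.197,-0.016,0.02,g], [0,0,-0.167,-0.193,-0.041,0.02,g], [0,0,-0.167,-0.186,-0.066,0.02,g], [0,0,-0.167,-0.175,-0.09,0.02,g], [0,0,-0.167,-0.162,-0.112,0.02,g], [0,0,-0.167,-0.146,-0.132,0.021,g], [0,0,-0.167,-0.127,-0.151,0.02,g], 
-> [602.  -26.1 200.1 172.6]
```

>>> step_arm(series=[[[0,0,-0.167,-0.165,0.107,0.02,0],[0,0,-0.167,-0.178,0.085,0.02,0],[0,0,-0.167,-0.188,0.061,0.02,0],[0,0,-0.167,-0.194,0.036,0.02,0],[0,0,-0.167,-0.197,0.01,0.02,0],[0,0,-0.167,-0.197,-0.016,0.02,0],[0,0,-0.167,-0.193,-0.041,0.02,0],[0,0,-0.167,-0.186,-0.066,0.02,0],[0,0,-0.167,-0.175,-0.09,0.02,0],[0,0,-0.167,-0.162,-0.112,0.02,0],[0,0,-0.167,-0.146,-0.132,0.021,0],[0,0,-0.167,-0.127,-0.151,0.02,0]]])

```text
clock: 9.05
eef_pos: [601.6, -28.1, 197.0]
tool_rot: [-3.142, -0.0, 3.018]
force: [0.5, -0.2, -0.4]
width: 85.4
gripper_force: 0.0
```

```bash
python3 - <<'E'
from h import *
p=ctrl.get_image("wrist"); p=ctrl.get_image("wrist"); save(p,"w3.png"); s=ctrl.read_state();print(s["clock"],s["eef_pos"],np.degrees(s["tool_rot"]),-np.array(p["R"]).T@p["t"])
for k,z in dict(module_pull=30,module_case=40,roof_edge=62).items():
  for d in ctrl.recognise(p,k)[:2]: print(k,d["centre"],d["score"],onz(p,d["centre"],z))
E
```

```text
9.15 [602.27925324 -32.97236853 195.70999761] [-1.79845396e+02 -3.91269689e-02  1.72290559e+02] [520.74053474 -22.81701063 337.37321741]
module_pull [328.8, 194.2] 0.68 [622.63886581 -25.50216123  30.        ]
module_case [327.1, 197.2] 0.97 [622.55426642 -27.67608372  40.        ]
roof_edge [323.0, 239.1] 0.57 [661.88373056 -37.25126727  62.        ]
```

View pics/w3.png

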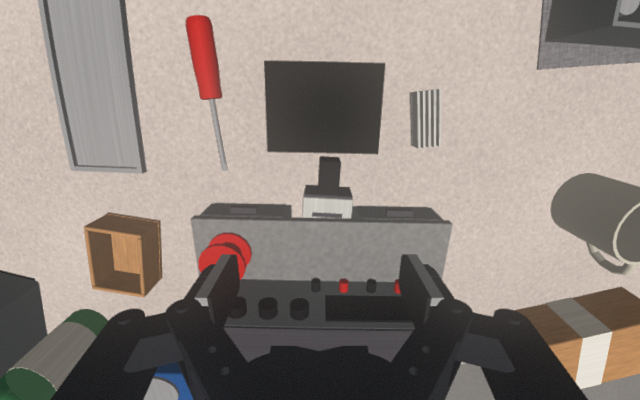

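Here the pull spans (320-340, 157-187), the case front (304-352, 187), and the roof's front edge goes from (192,218) to (450,222).

```bash
python3 - <<'E'
from h import *
p=ctrl.get_image("wrist")
for n,k,z in(("pf",(319.5,158),30),("pf",(340,158),30),("pb",(319,187),30),("pb",(340.5,187),30),("case",(307,187),40),("case",(351,187),40),("roofR",(193,218),62),("roofL",(450,222),62),("mat",(265,61),1),("mat",(384,64),1),("mat",(378,154),1),("mat",(267,153),1)): print(n,np.round(onz(p,k,z),1))
E
```

```text
pf [577.7 -20.7  30. ]
pf [580.6   1.6  30. ]
pb [610.5 -25.5  30. ]
pb [613.6  -1.4  30. ]
case [605.8 -38.2  40. ]
case [612.    9.7  40. ]
roofR [ 617.5 -161.7   62. ]
roofL [657.8 109.8  62. ]
mat [469.4 -66.3   1. ]
mat [489.1  62.    1. ]
mat [587.4  48.7   1. ]
mat [569.1 -82.6   1. ]
```

>>> step_arm(series=[[[0,0,0,0,0,0,0],[0,0,0,0,0,0,0]]])

```text
clock: 9.55
eef_pos: [601.1, -25.6, 197.6]
tool_rot: [3.142, 0.0, 3.014]
force: [-0.0, -0.2, -1.1]
width: 85.4
gripper_force: 0.0
```

```bash
python3 - <<'E'
from h import *
s=ctrl.read_state();p=ctrl.get_image("wrist");print(s["eef_pos"],np.degrees(s["tool_rot"]))
g=cv2.cvtColor(p["img"],cv2.COLOR_RGB2GRAY); _,b=cv2.threshold(g,75,255,cv2.THRESH_BINARY_INV)
print(np.round(proj(p,[[529,-22,1],[599,-25,30]])))
# mat blob and dark extents on pull rows
sub=b[40:180,230:410]; n,l,st,c=cv2.connectedComponentsWithStats(sub)
for i in range(1,n):
    if st[i,4]>200: print(st[i]+[230,40,0,0,0],onz(p,c[i]+[230,40],1))
for r in(162,168,174,180):
    k=np.where(b[r,300:360])[0]+300
    if len(k): print(r,k.min(),k.max(),onz(p,((k.min()+k.max())/2,r),30))
E
```

```text
[601.13744216 -25.56926618 197.6124792 ] [1.79997754e+02 1.97666415e-02 1.72707659e+02]
[[313. 111.]
 [318. 177.]]
[ 256   65  118   91 9986] [527.45892605 -19.93683671   1.        ]
[311 160  20  20 388] [597.96600621 -21.82229698   1.        ]
162 312 330 [582.81016962 -19.35341822  30.        ]
168 311 330 [589.44369797 -20.74593582  30.        ]
174 311 329 [596.16690328 -22.15731411  30.        ]
180 311 329 [603.05401389 -23.03013959  30.        ]
```

>>> step_arm(series=[[[0,0,0,0.022,0.014,0.3,0],[0,0,0,0,0,0.3,0],[0,0,0,0,0,0.3,0],[0,0,0,0,0,0.2,0],[0,0,0,0,0,0.1,0],[0,0,0,0,0,0.06,0],[0,0,0,0,0,0,1],[0,0,0,0,0,0,1],[0,0,0,0,0,0,1],[0,0,0,0,0,0,1],[0,0,0,0,0,0,1],[0,0,0,0,0,0,1]]])

```text
clock: 10.8
eef_pos: [599.1, -24.6, 9.7]
tool_rot: [-3.141, 0.002, 3.012]
force: [-1.4, -0.6, 6.9]
width: 22.8
gripper_force: 58.1
```

>>> step_arm(series=[[[0,0,0,0,0,-0.02,1],[0,0,0,0.08,0,0,1],[0,0,0,0.13,0,0,1],[0,0,0,0.15,0,0,1],[0,0,0,0.15,0,0,1]]])

```text
clock: 11.3
eef_pos: [521.6, -14.5, 11.3]
tool_rot: [3.141, -0.0, 3.012]
force: [1.9, -0.6, -3.6]
width: 23.0
gripper_force: 58.3
```

>>> step_arm(series=[[[0,0,0,0.15,0,0,1],[0,0,0,0.13,0,0,1],[0,0,0,0.09,0,0,1],[0,0,0,0,0,0.01,1],[0,0,0,0,0,0,1]]])

```text
clock: 11.8
eef_pos: [467.5, -7.3, 9.8]
tool_rot: [-3.141, -0.0, 3.013]
force: [-1.3, 0.1, -1.3]
width: 22.7
gripper_force: 58.5
```

>>> step_arm(series=[[[0,0,0,0,0,0,0],[0,0,0,0,0,0,0],[0,0,0,0,0,0,0],[0,0,0,0,0,0,0],[0,0,0,0,0,-0.1,0],[0,0,0,0,0,-0.25,0],[0,0,0,-0.1,0,-0.3,0],[0,0,0,-0.2,0,-0.3,0],[0,0,0,-0.2,0,-0.25,0],[0,0,0,-0.07,0,0,0],[0,0,0,0,0,0,0],[0,0,0,0,0,0,0]]])

```text
clock: 13.0
eef_pos: [548.0, -18.2, 184.9]
tool_rot: [-3.141, -0.004, 3.013]
force: [-0.3, -0.0, -0.5]
width: 85.1
gripper_force: 0.0
```

```bash
python3 - <<'E'
from h import *
p=ctrl.get_image("wrist"); save(p,"w4.png"); s=ctrl.read_state();print(s["clock"],s["eef_pos"],np.degrees(s["tool_rot"]))
for k,z in dict(module_pull=30,module_case=40).items():
  for d in ctrl.recognise(p,k)[:2]: print(k,d["centre"],d["score"],onz(p,d["centre"],z))
E
```

```text
13.05 [547.56237216 -18.05500027 184.71565479] [-179.93898926   -0.24601832  172.65962722]
module_pull [319.9, 175.0] 0.87 [540.20869262 -14.7745798   30.        ]
module_case [316.6, 175.5] 0.56 [537.79226663 -17.94538563  40.        ]
```

View pics/w4.png

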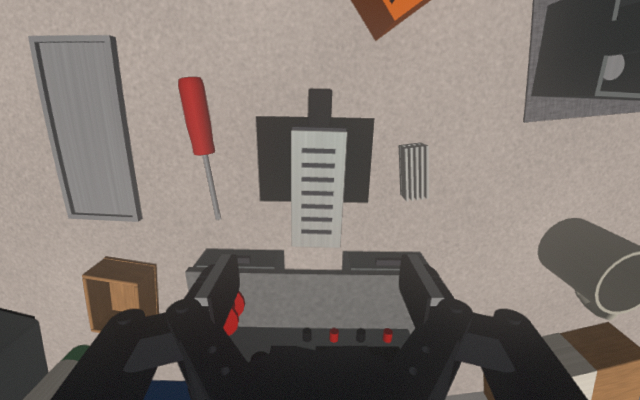

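Module out: case top corners are about (291,128), (347,128), (342,248), (292,248), and the pull ends at (320,89). The tray is at (32-142, 36-220).

```bash
python3 - <<'E'
from h import *
p=ctrl.get_image("wrist")
c=[onz(p,k,41) for k in((291,129),(347,129),(342,248),(292,248))];print(np.round(c,1),np.mean(c,0),[np.linalg.norm(c[i]-c[i-1]) for i in range(4)])
print("pull",onz(p,(320,89),31))
t=[onz(p,k,10) for k in((31,37),(114,36),(142,219),(69,220))];print("tray",np.round(t,1),np.mean(t,0),[np.linalg.norm(t[i]-t[i-1]) for i in range(4)])
print(ctrl.read_state()["eef_pos"])
E
```

```text
[[487.7 -36.4  41. ]
 [494.8  18.3  41. ]
 [624.9   0.   41. ]
 [617.7 -56.1  41. ]] [556.28982662 -18.53256076  41.        ] [np.float64(131.46434412721817), np.float64(55.06934035717445), np.float64(131.41563081337628), np.float64(56.560899660879734)]
pull [454.18908501  -3.29463784  31.        ]
tray [[ 356.9 -297.    10. ]
 [ 372.5 -205.1   10. ]
 [ 572.1 -239.2   10. ]
 [ 561.7 -335.6   10. ]] [ 465.82366129 -269.24160006   10.        ] [np.float64(208.43581734054726), np.float64(93.221599459639), np.float64(202.47581985037976), np.float64(97.04838599659308)]
[548.36003923 -17.8028609  185.2512432 ]
```

>>> step_arm(series=[[[0,0,0,-0.053,0,0.2,0],[0,0,0,0,0,0.3,0],[0,0,0,0,0,0.3,0],[0,0,0,0,0,0.2,0],[0,0,0,0,0,0.11,0],[0,0,0,0,0,0.06,0],[0,0,0,0,0,0,1],[0,0,0,0,0,0,1],[0,0,0,0,0,0,1],[0,0,0,0,0,0,1]]])

```text
clock: 14.2
eef_pos: [558.4, -19.3, 12.1]
tool_rot: [-3.141, 0.002, 3.012]
force: [-1.2, -0.3, 4.4]
width: 55.3
gripper_force: 65.2
```

```bash
python3 - <<'E'
from h import *
s=ctrl.read_state();print(s["eef_pos"],s["width"],s["gripper_force"])
x,y,z=s["eef_pos"];w=np.degrees(s["tool_rot"][2])
plan(464.5,-262,z+80,170.3,10,(x,y,z+80,w))
E
```

```text
[558.43692597 -19.26283306  12.09696534] 55.29077897196841 65.19772410392761
[0,0,0.005,0.041,-0.169,-0,g], [0,0,0.005,0.041,-0.169,-0,g], [0,0,0.005,0.04,-0.169,-0,g], [0,0,0.005,0.039,-0.169,-0,g], [0,0,0.005,0.039,-0.169,-0,g], [0,0,0.005,0.038,-0.169,-0,g], [0,0,0.005,0.037,-0.169,-0,g], [0,0,0.005,0.037,-0.17,-0,g], [0,0,0.005,0.036,-0.17,-0,g], [0,0,0.005,0.035,-0.169,-0,g], 
-> [ 464.5 -261.9   92.1  170.4]
```

>>> step_arm(series=[[[0,0,0,0,0,-0.1,1],[0,0,0,0,0,-0.2,1],[0,0,0,0,0,-0.23,1],[0,0,0.006,0.017,-0.12,0,1],[0,0,0.006,0.028,-0.2,0,1],[0,0,0.006,0.035,-0.25,0,1],[0,0,0.006,0.035,-0.25,0,1],[0,0,0.006,0.035,-0.25,0,1],[0,0,0.006,0.035,-0.25,0,1],[0,0,0.006,0.028,-0.2,0,1],[0,0,0.006,0.021,-0.15,0,1],[0,0,0.006,0.013,-0.094,0,1]]])

```text
clock: 15.4
eef_pos: [481.1, -277.8, 90.9]
tool_rot: [-3.141, -0.0, 2.967]
force: [-0.3, 0.1, -4.6]
width: 55.1
gripper_force: 65.1
```

>>> step_arm(series=[[[0,0,0,0,0,0.1,1],[0,0,0,0,0,0.05,1],[0,0,0,0,0,0,1],[0,0,0,0,0,0,1]]])

```text
clock: 15.8
eef_pos: [483.0, -273.3, 67.6]
tool_rot: [3.14, -0.0, 2.973]
force: [-0.2, 0.3, -4.0]
width: 54.8
gripper_force: 65.0
```

```bash
python3 - <<'E'
from h import *
p=ctrl.get_image("wrist"); save(p,"w5.png"); q=ctrl.get_image("top"); s=ctrl.read_state();print(s["clock"],s["eef_pos"],np.degrees(s["tool_rot"]),s["width"])
import cv2
a=cv2.resize(p["img"][:,:,::-1],(640,400)); b=cv2.resize(q["img"][150:260,380:460][:,:,::-1],(145,200))
a[0:200,495:640]=b; cv2.imwrite("pics/m5.png",a)
E
```

```text
15.9 [ 483.23192361 -274.11008466   68.05771333] [1.79968831e+02 2.81071593e-02 1.70302323e+02] 54.986730223704996
```

View pics/m5.png

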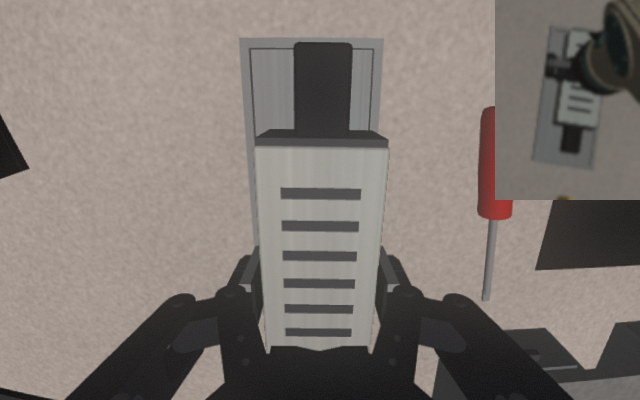

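```bash
python3 - <<'E'
from h import *
p=ctrl.get_image("wrist"); u=57
a=onz(p,(240,39),10);b=onz(p,(383,39),10);m=(a+b)/2;print("tray end",a,b,np.linalg.norm(a-b))
for y in(-9.4,-9.8,-10.2):
    f=np.array([np.cos(np.radians(y)),np.sin(np.radians(y))]);print(y,"tray c",m[:2]+104*f)
P=(onz(p,(294.5,43),u+30)+onz(p,(351.5,43),u+30))/2; print("pull end",P)
c=[onz(p,k,u+40) for k in((255,146),(388,147))];print("case front",c,np.mean(c,0),np.linalg.norm(c[0]-c[1]))
print(onz(p,(252,170),10),onz(p,(258,240),10)) # left outer tray edge
print(ctrl.read_state()["eef_pos"])
E
```

```text
tray end [ 355.6495803  -301.39462422   10.        ] [ 370.99890526 -212.33681693   10.        ] 90.37087371436662
-9.4 tray c [ 465.92774759 -273.85162064]
-9.8 tray c [ 465.80666422 -274.56750848]
-10.2 tray c [ 465.68058601 -275.28253356]
pull end [ 380.13369925 -253.45003806   87.        ]
case front [array([ 413.5865545 , -286.44396879,   97.        ]), array([ 422.85555555, -234.60552292,   97.        ])] [ 418.22105503 -260.52474586   97.        ] 52.66060054758664
[ 439.72706836 -314.02628169   10.        ] [ 495.16637048 -323.11882776   10.        ]
[ 483.14463225 -274.48969937   68.16065498]
```

>>> step_arm(series=[[[0,0,0,-0.013,-0.03,0.1,1],[0,0,0,0,0,0.12,1],[0,0,0,0,0,0.08,1],[0,0,0,0,0,0.03,1],[0,0,0,0,0,0.01,1],[0,0,0,0,0,0,1],[0,0,0,0,0,0,1]]])

```text
clock: 16.65
eef_pos: [484.2, -280.1, 17.4]
tool_rot: [-3.142, 0.001, 2.97]
force: [-0.7, 0.2, -3.6]
width: 55.2
gripper_force: 65.1
```

>>> step_arm(series=[[[0,0,0,0,0,0.008,1],[0,0,0,0,0,0.008,1],[0,0,0,0,0,0,1],[0,0,0,0,0,0,1]]])

```text
clock: 17.05
eef_pos: [484.2, -280.3, 16.1]
tool_rot: [-3.14, 0.002, 2.97]
force: [-2.5, 1.3, 8.3]
width: 54.9
gripper_force: 66.5
```

>>> step_arm(series=[[[0,0,0,0,0,0,0],[0,0,0,0,0,0,0],[0,0,0,0,0,0,0],[0,0,0,0,0,0,0],[0,0,0,0,0,-0.1,0],[0,0,0,0,0,-0.25,0],[0,0,0,0,0,-0.3,0],[0,0,0,0,0,-0.3,0],[0,0,0,0,0,-0.25,0],[0,0,0,0,0,0,0],[0,0,0,0,0,0,0]]])

```text
clock: 18.15
eef_pos: [483.8, -280.4, 196.0]
tool_rot: [-3.14, 0.002, 2.97]
force: [-0.8, -0.2, -0.2]
width: 85.5
gripper_force: 0.0
```

```bash
python3 - <<'E'
from h import *
p=ctrl.get_image("wrist"); save(p,"w6.png")
s=plan(470,0,210,127,8); plan(449.8,294.6,220,82.5,8,s)
E
```

```text
[0,0,0.12,0.05,0.228,-0.013,g], [0,0,0.12,0.072,0.223,-0.013,g], [0,0,0.12,0.092,0.215,-0.013,g], [0,0,0.12,0.112,0.205,-0.013,g], [0,0,0.12,0.131,0.193,-0.013,g], [0,0,0.12,0.149,0.18,-0.012,g], [0,0,0.12,0.165,0.166,-0.013,g], [0,0,0.12,0.18,0.149,-0.012,g], 
-> [470.   -0.  209.9 127. ]
[0,0,0.124,0.206,0.134,-0.008,g], [0,0,0.124,0.218,0.114,-0.008,g], [0,0,0.124,0.228,0.092,-0.009,g], [0,0,0.124,0.236,0.069,-0.008,g], [0,0,0.124,0.242,0.046,-0.009,g], [0,0,0.124,0.245,0.022,-0.008,g], [0,0,0.124,0.247,-0.002,-0.009,g], [0,0,0.124,0.245,-0.026,-0.008,g], 
-> [449.8 294.7 220.   82.3]
```

View pics/w6.png

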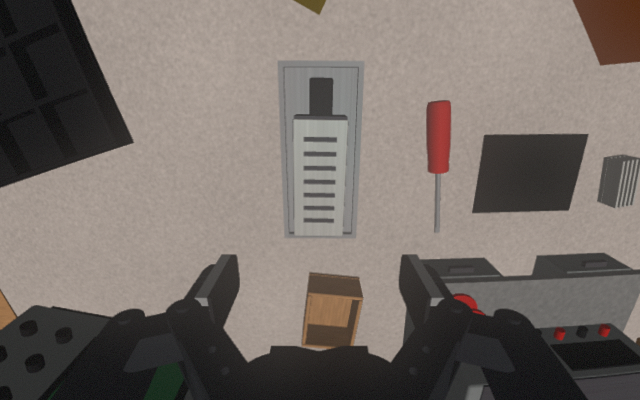

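The module lies flat inside the tray lips at (320,175), centred and clear. Next, the caddy.

>>> step_arm(series=[[[0,0,0.12,0.05,0.228,-0.013,0],[0,0,0.12,0.072,0.223,-0.013,0],[0,0,0.12,0.092,0.215,-0.013,0],[0,0,0.12,0.112,0.205,-0.013,0],[0,0,0.12,0.131,0.193,-0.013,0],[0,0,0.12,0.149,0.18,-0.012,0],[0,0,0.12,0.165,0.166,-0.013,0],[0,0,0.12,0.18,0.149,-0.012,0]]])

```text
clock: 19.0
eef_pos: [469.2, 1.3, 208.6]
tool_rot: [-3.139, -0.002, 2.212]
force: [1.0, -0.3, -0.2]
width: 85.6
gripper_force: 0.0
```

>>> step_arm(series=[[[0,0,0.124,0.206,0.134,-0.008,0],[0,0,0.124,0.218,0.114,-0.008,0],[0,0,0.124,0.228,0.092,-0.009,0],[0,0,0.124,0.236,0.069,-0.008,0],[0,0,0.124,0.242,0.046,-0.009,0],[0,0,0.124,0.245,0.022,-0.008,0],[0,0,0.124,0.247,-0.002,-0.009,0],[0,0,0.124,0.245,-0.026,-0.008,0],[0,0,0,0,0,0,0],[0,0,0,0,0,0,0],[0,0,0,0,0,0,0]]])

```text
clock: 20.1
eef_pos: [450.0, 293.0, 218.7]
tool_rot: [-3.14, 0.003, 1.437]
force: [0.5, -0.7, -0.1]
width: 85.0
gripper_force: 0.0
```

```bash
python3 - <<'E'
from h import *
s=ctrl.read_state();print(s["clock"],s["eef_pos"],np.degrees(s["tool_rot"]))
p=ctrl.get_image("wrist"); save(p,"w7.png")
for d in ctrl.recognise(p,"caddy_handle")[:3]: print(d, onz(p,d["centre"],113))
print(proj(p,[449.8,294.6,122]))
E
```

```text
20.1 [450.03257079 292.95198758 218.70334616] [-1.79909478e+02  1.59104740e-01  8.23103688e+01]
{'centre': [271.2, 323.2], 'score': 0.93} [379.04263488 155.45149765 113.        ]
{'centre': [318.8, 183.4], 'score': 0.81} [452.30591239 306.72012581 113.        ]
[[317.81595994 199.60749278]]
```

View pics/w7.png

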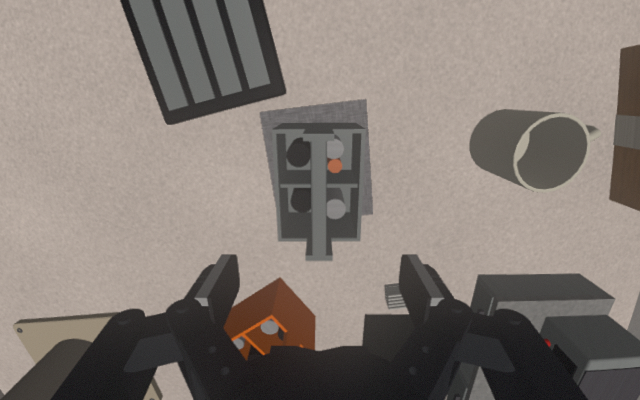

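The caddy stands upright on the fabric mat with its bar at (319,198), where it was left.

>>> step_arm(series=[[[0,0,0,0.01,0,0.2,0],[0,0,0,0,0,0.3,0],[0,0,0,0,0,0.2,0],[0,0,0,0,0,0.087,0],[0,0,0,0,0,0,0],[0,0,0,0,0,0,1],[0,0,0,0,0,0,1],[0,0,0,0,0,0,1],[0,0,0,0,0,0,1],[0,0,0,0,0,0,1],[0,0,0,0,0,0,1]]])

```text
clock: 21.3
eef_pos: [450.2, 296.6, 102.3]
tool_rot: [-3.142, -0.0, 1.438]
force: [-2.9, 0.3, 6.2]
width: 12.4
gripper_force: 59.6
```

>>> step_arm(series=[[[0,0,0,0,0,-0.1,1],[0,0,0,0,0,-0.2,1],[0,0,0,-0.1,0.04,-0.233,1],[0,0,0,-0.2,0.079,0,1],[0,0,0,-0.26,0.103,0,1],[0,0,0,-0.28,0.11,0,1],[0,0,0,-0.28,0.11,0,1],[0,0,0,-0.28,0.11,0,1],[0,0,0,-0.26,0.103,0,1],[0,0,0,-0.2,0.079,0,1],[0,0,0,-0.16,0.063,0,1],[0,0,0,0,0,0.1,1]]])

```text
clock: 22.5
eef_pos: [530.3, -25.9, 167.1]
tool_rot: [3.138, 0.003, 1.429]
force: [-0.2, 0.8, -4.5]
width: 12.6
gripper_force: 59.2
```

>>> step_arm(series=[[[0,0,0,0,0,0.15,1],[0,0,0,0,0,0.13,1],[0,0,0,0,0,0,1],[0,0,0,0,0,0,1],[0,0,0,0,0,0,1]]])

```text
clock: 23.0
eef_pos: [529.4, -19.8, 125.5]
tool_rot: [3.14, -0.0, 1.437]
force: [0.2, 0.3, -5.3]
width: 12.7
gripper_force: 59.2
```

```bash
python3 - <<'E'
from h import *
s=ctrl.read_state();print(s["clock"],s["eef_pos"],np.degrees(s["tool_rot"]),s["width"],s["force"])
E
```

```text
23.0 [529.39088854 -19.83076462 125.4905643 ] [ 1.79915029e+02 -1.56252311e-02  8.23544314e+01] 12.716519082353901 [ 0.17196824  0.28457381 -5.25303216]
```

>>> step_arm(series=[[[0,0,0,0,0,0.08,1],[0,0,0,0,0,0.05,1],[0,0,0,0,0,0.02,1],[0,0,0,0,0,0.01,1],[0,0,0,0,0,0,1],[0,0,0,0,0,0,1]]])

```text
clock: 23.6
eef_pos: [528.9, -19.9, 100.9]
tool_rot: [3.141, -0.0, 1.437]
force: [0.7, 0.1, -4.0]
width: 13.1
gripper_force: 59.2
```

>>> step_arm(series=[[[0,0,0,0,0,0.008,1],[0,0,0,0,0,0.006,1],[0,0,0,0,0,0,1],[0,0,0,0,0,0,1]]])

```text
clock: 24.0
eef_pos: [528.7, -19.8, 99.4]
tool_rot: [3.141, 0.0, 1.437]
force: [-2.6, 0.9, 5.4]
width: 12.7
gripper_force: 60.7
```

Contact. Release, rise, then move the arm off toward the robot for a clear top view.

>>> step_arm(series=[[[0,0,0,0,0,0,0],[0,0,0,0,0,0,0],[0,0,0,0,0,0,0],[0,0,0,0,0,0,0],[0,0,0,0,0,0,0],[0,0,0,0,0,-0.1,0],[0,0,0,0,0,-0.3,0],[0,0,0,0,0,-0.3,0],[0,0,0,0,0,-0.3,0],[0,0,0,0,0,0,0],[0,0,0,0,0,0,0]]])

```text
clock: 25.1
eef_pos: [529.2, -20.1, 249.7]
tool_rot: [3.139, 0.0, 1.437]
force: [-1.0, -0.8, -0.5]
width: 85.5
gripper_force: 0.0
```

```bash
python3 - <<'E'
from h import *
p=ctrl.get_image("wrist"); q=ctrl.get_image("top"); a=p["img"][:,:,::-1].copy(); b=cv2.resize(q["img"][150:260,380:460][:,:,::-1],(145,200)); a[200:400,495:640]=b; cv2.imwrite("pics/w8.png",a)
s=ctrl.read_state(); print(s["eef_pos"],s["width"],s["clock"])
for y in (0,): 
  f=np.array([.9917,-.129,0]);l=np.array([.129,.9917,0]);C=np.array([529,-22,1.])
  print(np.round(proj(p,[C+i*50*f+j*66*l for i,j in((1,1),(1,-1),(-1,-1),(-1,1))])))
E
```

```text
[527.74658141 -20.22663472 247.60609744] 85.17212683487188 25.2
[[355. 117.]
 [352. 210.]
 [284. 210.]
 [280. 118.]]
```

View pics/w8.png

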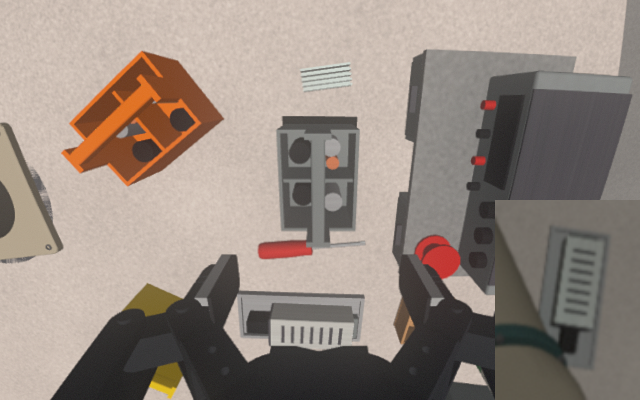

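The caddy is back on its mat, with the same relation to the heat sink and shelf as in the first wrist view (rim 278-358, 126-230). The module is still in the tray.

```bash
python3 -c "
from h import *
print(ctrl.finish_job())"
```

```text
the job is handed in; nothing more can be done
None
```

I handed the job in at about 25 s; no verdict came back, but the last pictures show the module lying flat inside the tray and the caddy upright on its black mat, with the gripper open and clear of both.

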